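# Change over the bench air supply

## Task

Three slide valves with a red, a blue and a yellow knob stand on the lab bench; the red one is open, its knob pulled out, and the other two are shut. Change the air supply over: first push the red knob fully home, and only then pull the blue knob all the way out to its stop, so that both stay there when you let go. Leave the yellow valve shut and do not knock over or push away the flask.

Things in the scene. Friction and masses are not known exactly. Their poses are not given: they have to be found in the camera images.
- red_grip (a point): centre of the red knob, which starts pulled out. All three knobs: upright flat-sided block, 26 mm along x, 24 mm wide (y; pinch it there from above), 36 mm tall, centre 50 mm above the bench, on a rod. The point's +x is level and points into the valve block; +x pushes in, -x pulls out. Travel 40 mm between end stops; a spring detent snaps it to the nearer end; about 5 to 7 N moves it.
- blue_grip (a point): centre of the blue knob, which starts home (in); same size, axes and 40 mm travel as the red. All three valves: fixed aluminium block 64 x 54 mm, top 70 mm above the bench (a plug on top to 77 mm), with a band in the knob's colour. Its front face is 35 mm beyond the knob's centre along +x when home, 75 mm when out; a brass gland 16 mm thick (26 at its foot) lies between.
- yellow_grip (a point): centre of the yellow knob, which starts home and must stay there; knob and valve are the same as the red and blue ones but for the colour.
- flask_mid (a point): middle (56 mm above its underside) of a loose glass conical flask with pink liquid, 78 mm across the foot, 112 mm tall, upright; it stands on the near part of the bench, in front of the valves. z is its own upright axis.
There are look-alikes about, which are no part of the job. What is shaped like the part that bears flask_mid but brown or orange is not meant.

How it is judged:
By the outcome, as a careful person would: the job done as asked, in the order asked, and still so for the second after the job is handed in, with the robot touching nothing.
It also fails if it takes over 38 s, if anything falls off the work surface, if the arm or the gripper's body presses on something with over 40 N, if the wrist force passes 120 N, or if a joint passes its speed limit or range.

## Robot

A 6-joint arm with a two-finger parallel gripper is mounted at the origin on a cart in front of the work surface, level with it; the furniture and walls round the work are solid. World frame = base frame: x ahead of the robot, y to its left, z up, the work surface at z = 0. Lengths are in mm, angles in rad, forces in N, time in s.
With the tool pointing down it reaches from about 300 to 775 mm from the base axis. Payload 14.6 kg.
Tool frame: the origin (TCP) lies between the finger pads; the fingertips stand 25 mm ahead of it and the grasp point (between the pads) lies 6 mm ahead of it; z points along the fingers, y is the line along which they close (so a half turn about z gives the same grasp; the last joint's range is limited). The gripper opens to 94 mm and grips with 3 to 60 N. Pads are 16 mm wide; open, the fingers measure 119 mm over their backs; the gripper's body (75 mm by 177 mm) begins 78 mm behind the grasp point.
Start: joints at [-1.407, 0.3, 1.521, -0, 1.321, -0.067], TCP at [125.81, -535.407, 200.146] pointing down, gripper open.
Joint ranges: [-3.03, 3.03], [-0.79, 2.21], [0.23, 2.52], [-1.04, 4.18], [0, 3.07], [-2.55, 2.55]. Speed limits (rad/s): [2.22, 2.22, 2.57, 3.14, 3.14, 3.14].

## Interface

Orientations are given as [roll, pitch, yaw] about the fixed x, y, z axes, in that order (R = Rz(yaw) Ry(pitch) Rx(roll)).
In Python, from cell import manip gives the robot as it stands. The module is installed in compiled form; this text tells all that it offers.
- The arm moves only by the tool step_arm, never from a script. Its argument "series" is one flat list of numbers, 5 for each row, row after row: the shift along the world's x, y, z in mm, then the turn about the world's z in rad, then the closure, from 0 (fully open) to 1 (shut). In form: [dx, dy, dz, spin, jaw, dx, dy, dz, spin, jaw, ...]. A call has 1 to 20 rows; each row shifts and turns the commanded pose from where the row before left it; what a row does not reach is not made up. A row lasts 1/8 s, in which the tool goes at most 62.5 mm and 10.7 degrees, less where a joint would pass 70% of its speed; a pose out of reach is approached as far as the arm can. A call is refused whole if a number of a shift passes 62.5 or a number of a turn 0.188, either way. A call with a gripper value outside its range is refused whole. The fingers move at their own pace and stop on an object; "squeeze" is the grip in N (left out, the last holds). Time passes only in rows, so rows that do not move let the fingers close. It gives the time, the measured TCP pose, the force, the opening and the grip force at its end, in the units of the state.
- manip.read_state(): the state, without advancing time (a new reading comes with each control period).
- manip.camera(name): name is "scene" or "top" or "wrist"; returns (picture, depth): 420x560x3 uint8, blue, green, red; 420x560 float32, mm along the optical axis (not along the pixel's ray), 0 where there is no reading.
- manip.camera_info(name): a dict with "fovy" (degrees; the focal length in pixels is half the picture's height over the tangent of half this angle, whatever the lens; pixels are square), "cx", "cy" (the principal point, pixels), "k1" (the pictures are not rectified: a ray, as slopes to the right and down, at radius r is drawn at 1 + k1 r^2 times it, then the intrinsics apply), "eye" and "orientation" of the camera in the world. Camera axes: x right, y down, z forward; pixel columns grow to the right and rows downward; lengths in mm; the calibration is good to about 2 mm. A picture is of the moment at which its call begins: read the wrist's pose just before it. camera_info takes no time and is no camera call; for the wrist camera it gives the pose at the moment of the call.
- manip.sign_off(): hands the job in; it is judged then, once.
The state is a dict: "clock": time; "joints": joint angles; "qd": joint speeds; "effort": joint torques, N m; "eef_pos": TCP position; "eef_rot": TCP orientation; "wrist_force": force on the tool from outside, world axes, zero at the start; "moment": the same for the moment, N m; "finger_gap": finger opening in mm; "finger_force": force on a finger pad.
Only numpy, scipy, OpenCV 4.12 (cv2) and the standard library are available. Lean on these libraries where they do the work, as an engineer would, in place of code of your own. Each camera call takes 0.05 s, during which the arm holds its last target. There are 200 camera calls.

## Working session

There is one attempt and no reset: what is moved stays moved. The work goes in short steps, Python scripts to look and compute and a tool call to move; the robot and the scene stay as the last step left them, time stands still between calls to the robot, and variables do not carry over. Pictures are saved under pics/ and viewed, at most 10 in all, crops included, and the job is handed in when it is done.

Besides the shell and the picture viewer there is one more tool, called after "Request:" by a JSON object that holds its "op" and its "data", one argument or row to a line. step_arm: Moves the arm, as the interface text tells. Its arguments: {"type":"object","properties":{"series":{"type":"array"},"squeeze":{"type":"number"}},"required":["series"]}

```bash
mkdir -p pics; cat > h.py <<'E'
import numpy as np, cv2
from scipy.spatial.transform import Rotation as R
from cell import manip
def grab(n):
    ci=manip.camera_info(n); p,d=manip.camera(n); return ci,p,d
def rot(ci):
    o=np.array(ci["orientation"],float)
    return o if o.shape==(3,3) else R.from_euler('xyz',o).as_matrix()
def K(ci):
    f=210/np.tan(np.radians(ci["fovy"])/2)
    return np.array([[f,0,ci["cx"]],[0,f,ci["cy"]],[0,0,1]]),np.array([ci["k1"],0,0,0,0.])
def slopes(ci,uv):
    k,D=K(ci); return cv2.undistortPoints(np.array(uv,float).reshape(-1,1,2),k,D).reshape(-1,2)
def onplane(ci,uv,z):
    s=slopes(ci,uv); d=np.c_[s,np.ones(len(s))]@rot(ci).T; e=np.array(ci["eye"],float)
    return e+d*((z-e[2])/d[:,2])[:,None]
def bydepth(ci,uv,dep):
    s=slopes(ci,uv); return np.array(ci["eye"])+(np.c_[s,np.ones(len(s))]*np.array(dep)[:,None])@rot(ci).T
E
python3 - <<'E'
from h import *
for n in("scene","top"):
    ci,p,d=grab(n); print(n,ci); cv2.imwrite(f"pics/{n}0.png",p); np.savez(f"{n}0.npz",p=p,d=d)
print(manip.read_state())
E
```

```text
scene {'fovy': 55.165386232517925, 'cx': 289.0230427787236, 'cy': 213.24137562974224, 'k1': -0.10264502536136878, 'eye': array([206.43682066, 438.38590794, 787.39918447]), 'orientation': array([-2.44492334, -0.01786674, -2.53065252])}
top {'fovy': 47.26870899520071, 'cx': 282.4984010502243, 'cy': 212.62832670465838, 'k1': -0.06457635980858936, 'eye': array([395.63480082, -55.47884234, 991.85347583]), 'orientation': array([-2.98198389, -0.01874274, -1.55212529])}
{'clock': 0.1, 'joints': array([-1.40659531e+00,  3.00376585e-01,  1.52150690e+00,  2.08135922e-05,
        1.32069279e+00, -6.66066066e-02]), 'qd': array([ 1.53276029e-03, -1.84341147e-03, -3.13957752e-04, -1.11168202e-04,
        5.87340883e-05,  9.96720885e-04]), 'effort': array([ 2.92861165e-03, -5.32645655e+01, -3.53282940e+01,  7.10223941e-02,
        2.34973856e-02, -5.89728961e-05]), 'eef_pos': array([ 125.78090547, -535.18460327,  199.66955488]), 'eef_rot': array([-3.14061256e+00, -8.55833496e-05,  2.30802424e-01]), 'wrist_force': array([ 0.04101585,  0.51015394, -0.72719463]), 'moment': array([-0.01564676,  0.02779468,  0.01318608]), 'finger_force': 0.0, 'finger_gap': 94.24149649387098}
```

View pics/scene0.png

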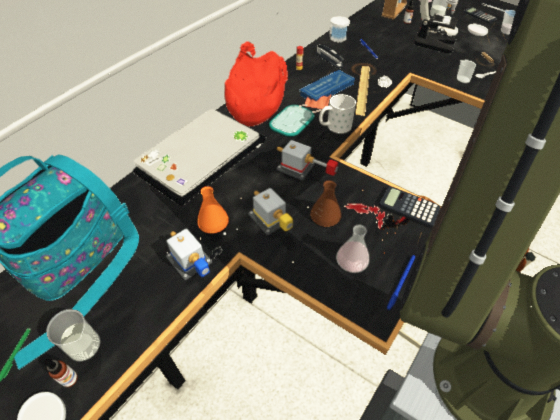

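View pics/top0.png

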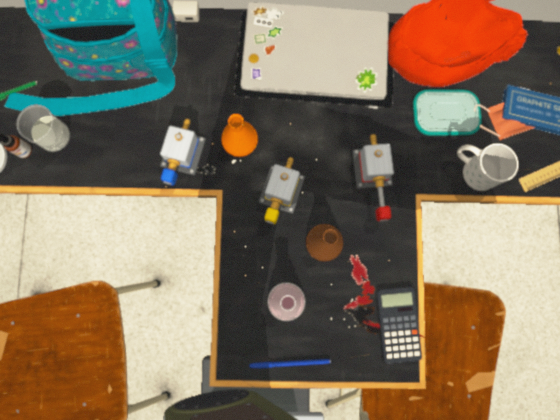

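The top view shows the red knob at (383,213), blue at (170,176) and yellow at (272,215). The flask with pink liquid is at (287,300). The look-alike flasks, orange at (239,137) and brown at (325,242), are not meant. The red bag at (460,40) and the red items at (360,290) aren't knobs. I'll measure next and confirm with a crop.

```bash
python3 - <<'E'
from h import *
z=np.load("top0.npz");p,d=z["p"],z["d"];ci=manip.camera_info("top")
h=cv2.cvtColor(p,cv2.COLOR_BGR2HSV)
H,S,V=[h[...,i].astype(int) for i in range(3)]
col={"red":((H<8)|(H>172))&(S>150)&(V>80),"blue":(H>98)&(H<120)&(S>150)&(V>80),"yellow":(H>20)&(H<32)&(S>150)&(V>100)}
roi={"red":(365,150,405,225),"blue":(150,110,215,195),"yellow":(255,150,310,230)}
for n,(x0,y0,x1,y1) in roi.items():
    m=np.zeros(H.shape,np.uint8);m[y0:y1,x0:x1]=col[n][y0:y1,x0:x1]
    c,l,st,ce=cv2.connectedComponentsWithStats(m)
    for i in range(1,c):
        if st[i,4]>15:
            yy,xx=np.where(l==i);W=bydepth(ci,np.c_[xx,yy],d[yy,xx])
            t=W[(W[:,2]>62)&(W[:,2]<75)]
            print(n,ce[i],st[i],"top z68 n",len(t),t.mean(0) if len(t) else None,np.median(W,0))
    # block top: z 66..74 pts non-coloured
    yy,xx=np.mgrid[y0:y1,x0:x1].reshape(2,-1);W=bydepth(ci,np.c_[xx,yy],d[yy,xx])
    k=(W[:,2]>64)&(W[:,2]<76)&(S[yy,xx]<90)
    r=cv2.minAreaRect(W[k][:,:2].astype(np.float32));print("  block",k.sum(),W[k].mean(0),r)
c=[cv2.resize(p[a:a+100,b:b+80],None,fx=4,fy=4,interpolation=2) for a,b in((110,140),(140,240),(130,345))]
cv2.imwrite("pics/crop1.png",cv2.resize(np.hstack(c),None,fx=.8,fy=.8))
# flask
m=np.array([[287,302]]);print("flask",onplane(ci,m,56), d[302,287])
E
```

```text
red [382.9516129  212.80645161] [376 206  16  15 186] top z68 n 143 [ 549.79067955 -270.67233958   67.27821717] [ 548.7303802  -267.56152307   66.58631551]
  block 647 [ 649.33534448 -259.57827241   69.82949959] ((650.9453125, -260.7586364746094), (53.562782287597656, 54.2874641418457), 5.477016925811768)
blue [168.68617021 175.78191489] [161 168  17  18 188] top z68 n 128 [615.25421705 158.95322146  67.14812196] [615.38680922 156.66081359  66.01990468]
  block 774 [679.61245549 142.82718756  69.69137117] ((671.2554321289062, 145.86199951171875), (52.737918853759766, 87.20203399658203), 75.99729919433594)
yellow [271.40217391 214.44565217] [264 207  15  17 184] top z68 n 154 [540.80443825 -48.34564733  67.16671323] [541.31932322 -49.28160467  66.8088146 ]
  block 833 [604.00915831 -67.61849399  69.85768715] ((605.5811767578125, -67.66555786132812), (53.952850341796875, 64.19820404052734), 72.81275177001953)
flask [[372.79002705 -82.10901686  56.        ]] 946.222
```

View pics/crop1.png

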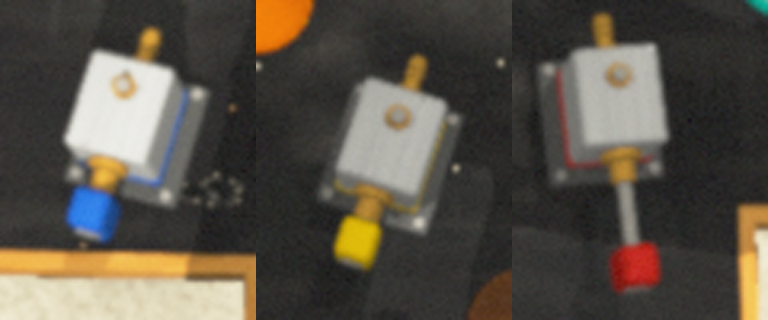

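The crop confirms all three: blue at top (169,176), yellow at (271,214), and red at (383,213), pulled out on a long rod. Their axis yaws are about -0.24, -0.30 and +0.096 rad. I'll go above red with yaw +0.096 (spin -0.135) and take a close look.

Request:
{"op": "step_arm", "data": {
  "series": [42,26,0,-0.0135,0,42,26,0,-0.0135,0,42,26,0,-0.0135,0,42,26,0,-0.0135,0,42,26,0,-0.0135,0,42,27,0,-0.0135,0,42,27,0,-0.0135,0,42,27,0,-0.0135,0,42,27,0,-0.0135,0,42,27,0,-0.0135,0,0,0,0,0,0.4,0,0,0,0,0.4],
  "squeeze": 20
}}

```text
clock: 1.6
eef_pos: [545.3, -270.6, 199.7]
eef_rot: [-3.141, 0.001, 0.096]
wrist_force: [0.3, -1.3, 0.0]
finger_gap: 77.4
finger_force: 0.0
```

```bash
cat > w.py <<'E'
from h import *
import sys
n=sys.argv[1]
s=manip.read_state();print(s["clock"],s["eef_pos"],s["eef_rot"],s["finger_gap"],s["wrist_force"])
ci,p,d=grab("wrist");cv2.imwrite(f"pics/{sys.argv[2]}.png",p)
h=cv2.cvtColor(p,cv2.COLOR_BGR2HSV);H,S,V=[h[...,i].astype(int) for i in range(3)]
m={"red":((H<8)|(H>172))&(S>150)&(V>60),"blue":(H>98)&(H<120)&(S>140)&(V>60)}[n].astype(np.uint8)
c,l,st,ce=cv2.connectedComponentsWithStats(m)
for i in range(1,c):
    if st[i,4]>150:
        yy,xx=np.where(l==i);W=bydepth(ci,np.c_[xx,yy],d[yy,xx])
        k=(W[:,2]>64)&(W[:,2]<72)
        if k.sum()>50:
            r=cv2.minAreaRect(W[k][:,:2].astype(np.float32));print(ce[i],st[i],k.sum(),W[k].mean(0),r)
E
python3 w.py red wr1
```

```text
1.6 [ 545.31984182 -270.6107297   199.71801028] [-3.14124870e+00  8.45916662e-04  9.60223529e-02] 77.44480423935319 [ 0.25739938 -1.2679734   0.0266732 ]
[287.83975904 187.37590361] [274 170  28  34 830] 697 [ 550.34540409 -271.94036208   67.60574013] ((549.6500854492188, -272.1942443847656), (25.737350463867188, 23.356281280517578), 5.356950283050537)
```

View pics/wr1.png

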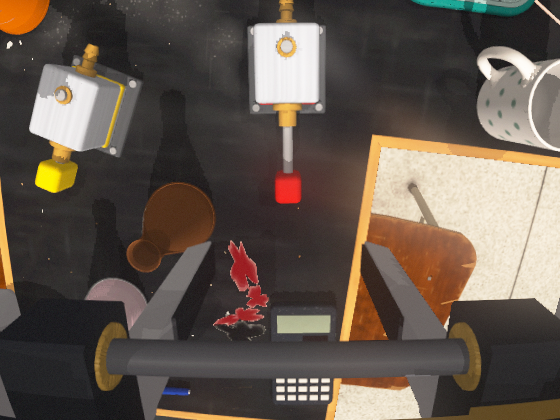

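The wrist view shows the red knob at (288,187), matching the first measurement: (549.7,-272.2), yaw 0.094. The path down is clear. Descend, grip and push in 42 mm along the axis.

Request:
{"op": "step_arm", "data": {
  "series": [4,-1.5,-30,0,0.5,0,0,-40,0,0.5,0,0,-40,0,0.5,0,0,-25,0,0.5,0,0,-8,0,0.5,0,0,0,0,0.5,0,0,0,0,1,0,0,0,0,1,0,0,0,0,1,0,0,0,0,1],
  "squeeze": 20
}}

```text
clock: 2.9
eef_pos: [549.9, -270.6, 57.8]
eef_rot: [-3.14, -0.0, 0.096]
wrist_force: [-2.4, 9.1, 7.5]
finger_gap: 23.4
finger_force: 20.0
```

Request:
{"op": "step_arm", "data": {
  "series": [6,0.6,0,0,1,6,0.6,0,0,1,6,0.6,0,0,1,6,0.6,0,0,1,6,0.6,0,0,1,6,0.6,0,0,1,3,0.2,0,0,1,2,0.1,0,0,1,0,0,0,0,1]
}}

```text
clock: 4.03
eef_pos: [589.9, -266.4, 57.9]
eef_rot: [-3.138, 0.003, 0.096]
wrist_force: [-12.0, 11.6, 11.9]
finger_gap: 23.6
finger_force: 20.0
```

At the stop after 40 mm of travel, with the force rising. Release, lift and look.

Request:
{"op": "step_arm", "data": {
  "series": [1,0,0,0,1,0,0,0,0,1,-1,0,0,0,0.7,0,0,0,0,0.5,0,0,0,0,0.5,0,0,15,0,0.5,0,0,40,0,0.5,0,0,40,0,0.5,0,0,48,0,0.5,0,0,0,0,0.5]
}}

```text
clock: 5.28
eef_pos: [592.1, -268.7, 205.6]
eef_rot: [3.137, -0.007, 0.096]
wrist_force: [0.0, 0.6, 0.1]
finger_gap: 47.1
finger_force: 0.0
```

```bash
python3 w.py red wr2
```

```text
5.275 [ 592.07785475 -268.71200296  205.60355394] [ 3.13721022 -0.00671279  0.09571783] 47.13390993104852 [0.00208277 0.5843081  0.1396584 ]
[283.46074074 196.05777778] [271 183  26  27 675] 651 [ 590.12506774 -267.67570215   67.66292083] ((589.7122192382812, -267.41192626953125), (24.50441551208496, 22.961647033691406), 5.7370171546936035)
```

Red is home: the knob is at (589.7,-267.4), 40.1 mm from where it started. Now to blue.

Request:
{"op": "step_arm", "data": {
  "series": [2,42,0,-0.0336,0.5,2,42,0,-0.0336,0.5,2,42,0,-0.0336,0.5,2,42,0,-0.0336,0.5,2,42,0,-0.0336,0.5,2,42,0,-0.0336,0.5,2,42,0,-0.0336,0.5,2,43,0,-0.0336,0.5,2,43,0,-0.0336,0.5,2,43,0,-0.0336,0.5,0,0,0,0,0.5,0,0,0,0,0.5]
}}

```text
clock: 6.82
eef_pos: [610.6, 154.4, 199.5]
eef_rot: [3.141, 0.001, -0.24]
wrist_force: [0.0, -0.4, 0.3]
finger_gap: 46.8
finger_force: 0.0
```

```bash
python3 w.py blue wr3
```

```text
6.825 [610.56481289 154.44357133 199.48782034] [ 3.14094054e+00  9.96826467e-04 -2.39835067e-01] 46.83778651075975 [ 0.00869017 -0.3576118   0.33285492]
[276.40882353 193.52352941] [268 181  23  22 340] 339 [613.98828599 161.90014564  68.06645375] ((615.04248046875, 159.40591430664062), (19.61650276184082, 19.840471267700195), 76.6746826171875)
```

View pics/wr3.png

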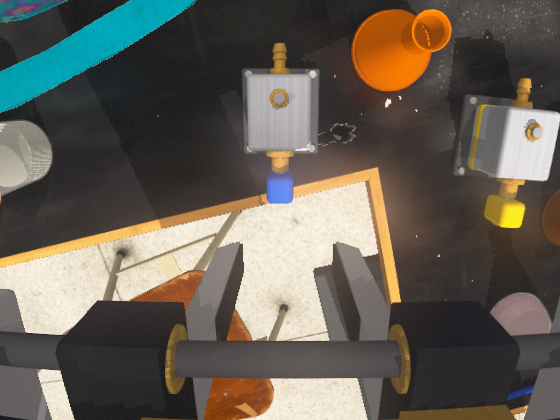

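The wrist view shows the blue knob at (280,187), with its valve square to the tool. The mask clipped its bright side, so I'll widen it and measure again.

```bash
sed -i 's/(H>98)&(H<120)&(S>140)/(H>98)\&(H<125)\&(S>90)/' w.py; python3 w.py blue wr4
```

```text
6.875 [610.68605996 153.99691697 199.68738102] [ 3.14105171e+00  7.58900685e-04 -2.40692462e-01] 46.81882762329539 [-1.22201823 -0.39935126 -0.79954449]
[278.72463768 189.85507246] [266 177  26  26 621] 617 [616.8113307  158.71441784  67.85555613] ((616.6856079101562, 159.0460662841797), (22.412269592285156, 23.017616271972656), 76.89266204833984)
```

Request:
{"op": "step_arm", "data": {
  "series": [6.5,4.5,-30,0.005,0.5,0,0,-40,0,0.5,0,0,-40,0,0.5,0,0,-25,0,0.5,0,0,-7,0,0.5,0,0,0,0,0.5,0,0,0,0,1,0,0,0,0,1,0,0,0,0,1,0,0,0,0,1],
  "squeeze": 25
}}

```text
clock: 8.18
eef_pos: [617.7, 159.9, 58.9]
eef_rot: [-3.141, -0.001, -0.235]
wrist_force: [0.1, 2.7, 4.5]
finger_gap: 23.3
finger_force: 25.0
```

Request:
{"op": "step_arm", "data": {
  "series": [-5.8,1.4,0,0,1,-5.8,1.4,0,0,1,-5.8,1.4,0,0,1,-5.8,1.4,0,0,1,-5.8,1.4,0,0,1,-5.8,1.4,0,0,1,-3,0.7,0,0,1,-3,0.7,0,0,1,0,0,0,0,1]
}}

```text
clock: 9.3
eef_pos: [578.5, 169.4, 58.9]
eef_rot: [-3.139, -0.006, -0.235]
wrist_force: [16.5, 3.3, -3.3]
finger_gap: 23.5
finger_force: 25.0
```

Pulled 40.3 mm to the stop, with the force up to 16 N. Ease off, release, lift and verify.

Request:
{"op": "step_arm", "data": {
  "series": [1,0,0,0,1,0,0,0,0,0.7,0,0,0,0,0.5,0,0,0,0,0.5,0,0,15,0,0.5,0,0,40,0,0.5,0,0,40,0,0.5,0,0,50,0,0.5,-30,-30,40,0,0.5,-60,-10,0,0,0.5,-60,-10,0,0,0.5,0,0,0,0,0.5,0,0,0,0,0.5]
}}

```text
clock: 10.92
eef_pos: [428.2, 119.4, 244.4]
eef_rot: [-3.141, -0.002, -0.235]
wrist_force: [-0.4, 0.5, 0.2]
finger_gap: 47.0
finger_force: 0.0
```

```bash
python3 w.py blue wr5; python3 - <<'E'
from h import *
ci,p,d=grab("top");cv2.imwrite("pics/top1.png",p)
E
```

```text
10.925 [428.18397606 119.40695727 244.35537754] [-3.14072162e+00 -2.02362038e-03 -2.35192362e-01] 47.04784679549691 [-0.44113374  0.49985446  0.21975961]
[200.97627965  46.58052434] [186  32  31  31 801] 648 [576.7463869  167.45348726  67.57988941] ((576.9854125976562, 167.75257873535156), (23.089160919189453, 25.139869689941406), 72.76978302001953)
```

View pics/top1.png

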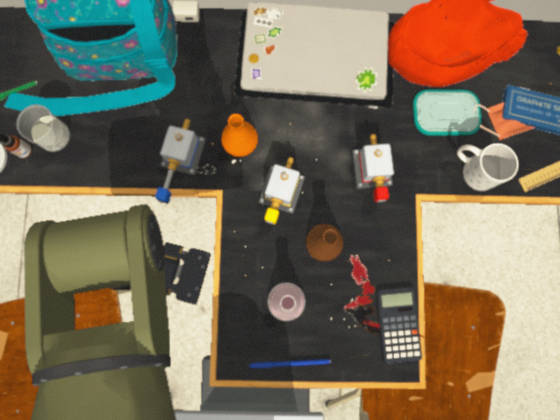

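The top view shows red home at (381,194) and blue out at (163,195), 40 to 41 mm from its start. Yellow (272,215) and the flask (287,300) haven't moved, and the robot is clear of everything.

```bash
python3 -c "
from cell import manip
print(manip.sign_off())"
```

```text
the job is handed in; nothing more can be done
None
```

The job is handed in: red was pushed fully home first, then blue was pulled out to its stop, both held after release, and yellow and the flask were not disturbed (about 11 s on the clock; the sign-off returned no verdict).

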